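Move the sample press from the set pair to the fresh pair

ROBOT

A 6-joint arm with a two-finger parallel gripper is mounted at the origin on a cart in front of the work surface, level with it; the furniture and walls round the work are solid. World frame = base frame: x ahead of the robot, y to its left, z up, the work surface at z = 0. Lengths are in m, angles in rad, forces in N, time in s.
With the tool pointing down it reaches from about 0.275 to 0.825 m from the base axis. Payload 5.2 kg.
Tool frame: the origin (TCP) lies midway between the tips of the shut fingers; the grasp point (between the pads) lies 19 mm behind it (bot.tcp_to_grasp is the distance from the TCP to the grasp point, in m); z points along the fingers, y is the line along which they close (so a half turn about z gives the same grasp; the last joint's range is limited). The gripper opens to 93 mm and grips with 3 to 60 N. Pads are 15 mm wide; open, the fingers measure 128 mm over their backs; the gripper's body (75 mm by 188 mm) begins 65 mm behind the grasp point.
Start: joints at [0.918, 0.259, 1.535, -0, 1.348, -0.203], TCP at [0.239, 0.495, 0.219] pointing down, gripper open.
Joint ranges: [-3.14, 3.14], [-0.91, 2.08], [0.19, 2.58], [-1.22, 4.36], [0.22, 2.71], [-3.12, 3.12]. Speed limits (rad/s): [2.57, 2.57, 3.14, 3.14, 3.14, 3.14].

INTERFACE

Orientations are given as a 3x3 rotation matrix whose columns are the frame's x, y, z axes.
In Python, from plant import monitor, capture, camera_info, job, bot gives the robot as it stands.
- The arm moves only by the tool servo_tool, never from a script. Its argument "moves" is a list of rows, each a list of 7 numbers: the turn, a rotation vector about the tool's x, y, z as a fraction of full scale, then the shift along the tool's x, y, z as a fraction of full scale, then the opening, from -1 (shut) to 1 (fully open). In form: [[rx, ry, rz, x, y, z, fingers], ...]. A call has 1 to 12 rows; each row shifts and turns the commanded pose from where the row before left it, along the tool's axes as they then stand; what a row does not reach is not made up. Full scale, the value 1, is 0.06 m for a shift and 0.1 rad for a turn. A row lasts 1/8 s, in which the tool goes at most 62.5 mm and 10.7 degrees, less where a joint would pass 70% of its speed; a pose out of reach is approached as far as the arm can. A call with a number of a shift or a turn outside -1 to 1 is refused whole. A call with a gripper value outside its range is refused whole. The fingers move at their own pace and stop on an object; the grip force is fixed at half the most. Time passes only in rows, so rows that do not move let the fingers close. It gives the time, the measured TCP pose, the force, the opening and the grip force at its end, in the units of the state.
- monitor.state(): the state, without advancing time (a new reading comes with each control period).
- capture(name): name is "scene" or "top" or "wrist"; returns the picture (384x512x3 uint8, red, green, blue); there is no depth.
- camera_info(name): a dict with "fx", "fy", "cx", "cy" (pixels), "dist" ([k1, k2, p1, p2, k3] as OpenCV has them; the pictures are not rectified), "rvec" (rotation vector, rad) and "tvec" (3), from world to camera coordinates, as OpenCV has them. Camera axes: x right, y down, z forward; pixel columns grow to the right and rows downward; lengths in m; the calibration is good to about 2 mm. A picture is of the moment at which its call begins: read the wrist's pose just before it. camera_info takes no time and is no camera call; for the wrist camera it gives the pose at the moment of the call.
- job.sign_off(): hands the job in; it is judged then, once.
The state is a dict: "t": time; "qpos": joint angles; "joint_velocities": joint speeds; "joint_efforts": joint torques, N m; "tcp_pos": TCP position; "orientation": TCP orientation; "contact_force": force on the tool from outside, world axes, zero at the start; "ft_torque": the same for the moment, N m; "width": finger opening in m; "finger_force": force on a finger pad.
Only numpy, scipy, OpenCV 4.12 (cv2) and the standard library are available. Lean on these libraries where they do the work, as an engineer would, in place of code of your own. Each camera call takes 0.05 s, during which the arm holds its last target. There are 200 camera calls.

TASK

The two samples pressed in the loaded jig have set, and a fresh pair is waiting in the other jig. Move the press over: lay the press bar over the waiting jig's two pins so that it sits fully down on the fresh pair, and stand the weight upright on the middle of the bar again; the fresh samples must stay in their pockets. Put the two set samples flat into the wooden tray, the slab on its glass slide in the rectangular well and the round mount in the round well.

Things in the scene. Friction and masses are not known exactly. Their poses are not given: they have to be found in the camera images.
- weight: Brass weight, about 0.35 kg: body 40 mm diameter, 30 mm high, then a thin neck and a round gripping knob of 22 mm diameter from 38 to 50 mm. Origin centre of underside, z up. Starts on the middle of the press bar; may be stood on bare desk meanwhile (wood at z = 0, the black mat 3 mm higher).
- press_bar: Steel bar, 0.35 kg, 180 mm long (y), 24 wide (x), at mid-length 36 wide for 44 mm. Origin centre of underside, z up: rubber feet 0-3 mm at y = +40, -40 mm, steel 3-15 mm, flat top. 10 mm hole at y = +78, 10 x 14 mm slot at y = -78 mm; fits the jig pins either way round. Starts on the loaded jig, feet on the set samples, origin 23 mm above the jig's; same height when seated on the other.
- set_slab: Sawn grey rock slab 38 x 23 x 12 mm cemented on a clear glass slide 46 x 27 x 2 mm (14 mm high in all, 35 g); origin centre of underside, x along its length, z up. Grip across its length by the top 7 mm. This one starts on the loaded jig, under the bar.
- set_mount: Round black resin mount, 40 mm diameter, 14 mm high, 35 g, a grey rock chip in its top; origin centre of underside, z up. This one starts on the loaded jig, under the bar.
- fresh_slab: Sawn grey rock slab 38 x 23 x 12 mm cemented on a clear glass slide 46 x 27 x 2 mm (14 mm high in all, 35 g); origin centre of underside, x along its length, z up. Grip across its length by the top 7 mm. This one lies on the waiting jig and stays there.
- fresh_mount: Round black resin mount, 40 mm diameter, 14 mm high, 35 g, a grey rock chip in its top; origin centre of underside, z up. This one lies on the waiting jig and stays there.
- loaded_jig: Fixed aluminium plate 90 (x) x 200 (y) x 12 mm on low feet, origin centre of underside, z up. Two steel pins, 8 mm diameter, tapered tips 44 mm above origin, at y = +78 and -78 mm. Pockets 3 mm deep, floors 9 mm above origin: rectangular at y = +40 mm, round at y = -40 mm. At the start it carries the press bar and weight over the set samples.
- waiting_jig: Fixed aluminium plate 90 (x) x 200 (y) x 12 mm on low feet, origin centre of underside, z up. Two steel pins, 8 mm diameter, tapered tips 44 mm above origin, at y = +78 and -78 mm. Pockets 3 mm deep, floors 9 mm above origin: rectangular at y = +40 mm, round at y = -40 mm. The one without a bar; fresh samples lie in its pockets, tops 23 mm above origin.
- sample_tray: Fixed pale wooden tray block, 95 (x) x 155 (y) x 14 mm on low feet, origin centre of underside, z up. Two grey felt-floored wells 5 mm deep, floors 9 mm above origin: rectangular at y = +36 mm, 58 mm along x and 37 mm along y, for the slab; round at y = -36 mm, 52 mm diameter, for the mount.
Things that resemble listed ones, but are neither listed nor needed, are in the scene too. What is shaped like the fresh_mount but yellow is not meant. What is meant by the weight is not green, and is the smaller of those in its own colour.

How it is judged:
By the outcome, as a careful person would: the job done as asked, in the order asked, and still so for the second after the job is handed in, with the robot touching nothing.
It also fails if it takes over 131 s, if anything falls off the work surface, if the arm or the gripper's body presses on something with over 40 N, if the wrist force passes 120 N, or if a joint passes its speed limit or range.

## Working session

There is one attempt and no reset: what is moved stays moved. The work goes in short steps, Python scripts to look and compute and a tool call to move; the robot and the scene stay as the last step left them, time stands still between calls to the robot, and variables do not carry over. Pictures are saved under pics/ and viewed, at most 14 in all, crops included, and the job is handed in when it is done.

Besides the shell and the picture viewer there is one more tool, called after "Call:" as name(argument=value, ...) on one line, values as JSON. servo_tool: Moves the arm, as the interface text tells. Shift numbers are shares of 0.06 m and turn numbers shares of 0.1 rad, none past 1 either way. Its arguments: {"type":"object","properties":{"moves":{"type":"array"}},"required":["moves"]}

```bash
ls; mkdir -p pics
python3 - <<'E'
from plant import monitor, capture, camera_info
import cv2,numpy as np
s=monitor.state();print(s)
for n in ("scene","top"):
    cv2.imwrite(f"pics/{n}0.png",capture(n)[:,:,::-1]);c=camera_info(n)
    R=cv2.Rodrigues(np.array(c["rvec"],float))[0];print(n,c,-R.T@np.array(c["tvec"]).ravel())
E
```

```text
pics
{'t': 0.0, 'qpos': array([ 9.18206945e-01,  2.59343236e-01,  1.53608235e+00,  1.51789273e-05,
        1.34796450e+00, -2.02822764e-01]), 'joint_velocities': array([-1.40957994e-04, -1.61773471e-04, -4.92289529e-04, -1.00281205e-03,
       -6.12210609e-05,  4.56462331e-04]), 'joint_efforts': array([-1.39741551e-04, -4.37308216e+01, -2.83995795e+01,  7.20433518e-02,
        4.10274288e-02, -1.48256509e-04]), 'tcp_pos': array([0.23876861, 0.49487454, 0.21781786]), 'orientation': array([[-9.00546920e-01,  4.34757436e-01, -1.10324043e-03],
       [ 4.34758673e-01,  9.00545880e-01, -1.41909009e-03],
       [ 3.76558655e-04, -1.75760056e-03, -9.99998385e-01]]), 'contact_force': array([ 0.22207092, -0.6670855 ,  0.26787701]), 'ft_torque': array([0.00147211, 0.02842984, 0.04634961]), 'finger_force': 0.0, 'width': 0.0930667143038616}
scene {'fx': 412.3081724677709, 'fy': 412.3081724677709, 'cx': 246.7800071116123, 'cy': 190.6772241140011, 'dist': array([-0.07716523,  0.        ,  0.        ,  0.        ,  0.        ]), 'rvec': array([ 2.2724689 , -1.07520311,  0.37512689]), 'tvec': array([-0.32945935,  0.29375125,  0.95442518])} [-0.07069195 -0.48122177  0.93230303]
top {'fx': 395.09630975272427, 'fy': 395.09630975272427, 'cx': 246.03581457265645, 'cy': 193.04085236440594, 'dist': array([0.02761136, 0.        , 0.        , 0.        , 0.        ]), 'rvec': array([ 2.15417659, -2.19444015,  0.04316142]), 'tvec': array([-0.01342549,  0.45895948,  1.0624552 ])} [ 0.38659174 -0.0503085   1.08979401]
```

View pics/scene0.png

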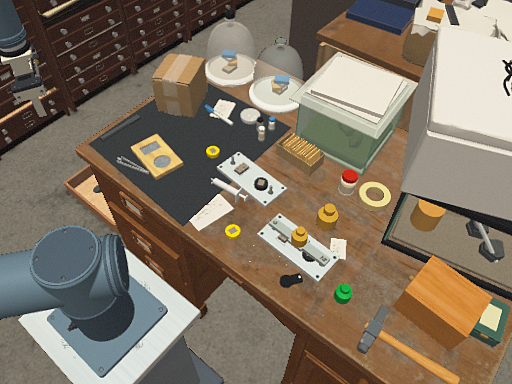

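View pics/top0.png

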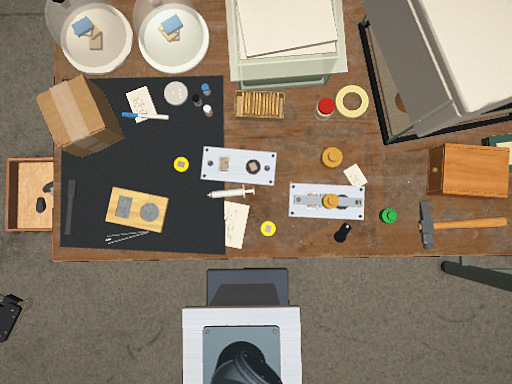

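Top view: the loaded jig is at about (327,201), with the bar and a brass weight at (330,201). The waiting jig is at (239,167) and the tray at (137,209). Weight candidates are brass (330,201) on the bar, larger brass (331,157) on the desk, and green (389,215). The one at (330,201) fits because it is brass, the smaller of the two, and on the bar. I'll confirm that in a crop.

```bash
cat > h.py <<'E'
from plant import monitor, capture, camera_info
import cv2, numpy as np
def cam(n):
    c=camera_info(n);K=np.array([[c["fx"],0,c["cx"]],[0,c["fy"],c["cy"]],[0,0,1]])
    R=cv2.Rodrigues(np.array(c["rvec"],float))[0];t=np.array(c["tvec"],float).ravel()
    return K,np.array(c["dist"],float),R,t
def ray(uv,C):
    K,d,R,t=C;n=cv2.undistortPoints(np.array(uv,float).reshape(-1,1,2),K,d).reshape(-1,2)
    return -R.T@t,np.c_[n,np.ones(len(n))]@R
def onz(uv,z,C):
    o,D=ray(uv,C);return o+D*((z-o[2])/D[:,2])[:,None]
def proj(P,C):
    K,d,R,t=C;return cv2.projectPoints(np.array(P,float).reshape(-1,1,3),cv2.Rodrigues(R)[0],t,K,d)[0].reshape(-1,2)
E
python3 - <<'E'
from h import *
im=cv2.imread("pics/top0.png");C=cam("top")
cv2.imwrite("pics/crop1.png",cv2.resize(im[130:260,195:400],None,fx=3.9,fy=3.9,interpolation=cv2.INTER_CUBIC))
hsv=cv2.cvtColor(im,cv2.COLOR_BGR2HSV)
def rects(m,z,lo,hi):
    for c in cv2.findContours(m,cv2.RETR_EXTERNAL,cv2.CHAIN_APPROX_NONE)[0]:
        a=cv2.contourArea(c)
        if lo<a<hi:
            P=onz(c[:,0].astype(float),z,C)[:,:2]
            r=cv2.minAreaRect((P*1000).astype(np.float32));print(np.round(c.mean((0,1))),a,"rect",np.round(r[0],1),np.round(r[1],1),round(r[2],2))
print("plates");m=((hsv[...,1]<40)&(hsv[...,2]>150)).astype(np.uint8);m[:130]=0;m[260:]=0
rects(cv2.morphologyEx(m,cv2.MORPH_OPEN,np.ones((3,3))),.014,500,6000)
print("yellow");m=cv2.inRange(hsv,(12,70,120),(30,255,255));rects(m,.016,150,5000)
E
```

```text
plates
[234. 224.] 727.0 rect [373.9   7. ] [ 60.1 121.9] 88.98
[333. 195.] 2572.5 rect [ 460.7 -240.8] [204.  147.1] 86.35
[240. 166.] 2295.5 rect [535.4  -1.9] [201.8  92.7] 83.64
yellow
```

View pics/crop1.png

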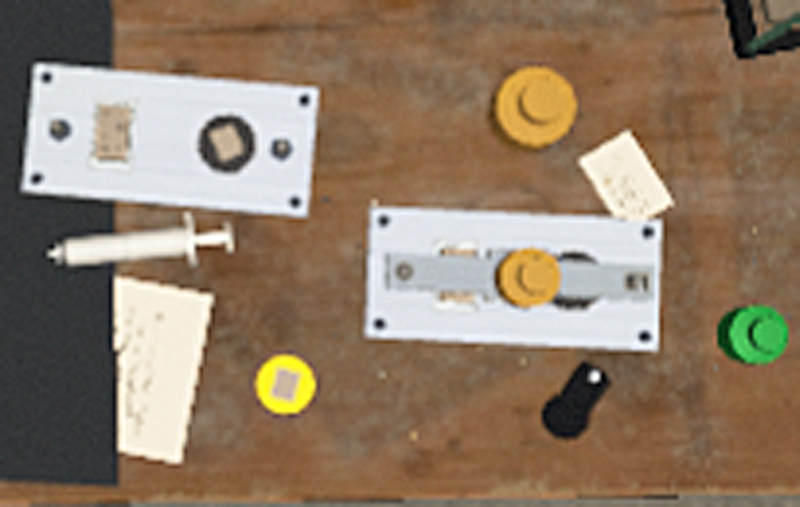

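The crop confirms it. The smaller brass weight at crop (530,278) sits on the bar, the larger brass one is on the desk at (537,106), and the green one is at (754,334). Next I'll work out rough poses and move to a wrist view.

```bash
cat >> h.py <<'E'
def go(xyz,yaw=None):
    """tool-axis shift (in rows of full scale) and turn needed; yaw = world azimuth of tool y, deg"""
    s=monitor.state();R=s["orientation"];p=s["tcp_pos"]
    a=np.degrees(np.arctan2(R[1,1],R[0,1]));print("t",round(s["t"],2),"tcp",np.round(p,4),"yaw",round(a,2),"tilt",np.round(R[:2,2],4),"w",round(s["width"],4))
    if yaw is not None:
        d=-np.radians((yaw-a+90)%180-90);print("turn rz total",round(d/.1,3))
        c,q=np.cos(d),np.sin(d);R=R@np.array([[c,-q,0],[q,c,0],[0,0,1]])
    print("shift after turn, total",np.round(R.T@(np.array(xyz)-p)/.06,3))
E
python3 - <<'E'
from h import *
C=cam("top")
f=lambda u:[(195+a/3.9-.37,130+b/3.9-.37) for a,b in u]
def show(n,uv,z):
    P=onz(f(uv),z,C);print(n,np.round(P*1000,1).tolist());return P
L=show("loaded corners",[(376,207),(662,222),(658,351),(366,336)],.014);print(L.mean(0),np.degrees(np.arctan2(*(L[0]-L[1]+L[3]-L[2])[[1,0]]))-90)
W=show("waiting corners",[(35,63),(319,88),(306,216),(22,190)],.014);print(W.mean(0),np.degrees(np.arctan2(*(W[0]-W[1]+W[3]-W[2])[[1,0]]))-90)
show("wait pins",[(60,127),(282,147)],.046);show("load pins",[(404,271),(637,282)],.046)
show("weight knob",[(537,271)],.09);show("yellow",[(286,384)],.014);show("black",[(567,415)],.01);show("paper",[(213,290)],0);show("green",[(765,325)],.05);show("bigbrass",[(537,106)],.05)
T=onz([(110,187),(168,193),(164,233),(106,227)],.018,C);print("tray",np.round(T,3).tolist(),T.mean(0))
c=cam("wrist");s=monitor.state();R=s["orientation"]
print("wrist cam in tool",R.T@(-c[2].T@c[3]-s["tcp_pos"]),(c[2]@R).round(3),c[0])
go((.45,-.13,.32),-5)
E
```

```text
loaded corners [[484.5, -145.1, 14.0], [470.1, -342.2, 14.0], [380.9, -336.1, 14.0], [394.7, -135.9, 14.0]]
[ 0.43255563 -0.23981963  0.014     ] -4.0653918102030815
waiting corners [[591.6, 92.9, 14.0], [569.3, -107.2, 14.0], [479.2, -96.1, 14.0], [501.6, 103.0, 14.0]]
[ 0.53541239 -0.00185746  0.014     ] -6.378599467513695
wait pins [[540.9, 71.9, 46.0], [523.9, -79.5, 46.0]]
load pins [[437.8, -160.0, 46.0], [427.5, -315.5, 46.0]]
weight knob [[434.1, -240.8, 90.0]]
yellow [[362.4, -79.6, 14.0]]
black [[337.8, -273.3, 10.0]]
paper [[429.2, -29.8, 0.0]]
green [[397.2, -397.5, 50.0]]
bigbrass [[547.5, -251.9, 50.0]]
tray [[0.482, 0.35, 0.018], [0.463, 0.191, 0.018], [0.354, 0.203, 0.018], [0.373, 0.361, 0.018]] [0.41808378 0.27624031 0.018     ]
wrist cam in tool [ 0.07594019  0.00048674 -0.1656641 ] [[-0.     1.     0.   ]
 [-0.961 -0.    -0.278]
 [-0.278 -0.001  0.961]] [[274.33135527   0.         257.05455074]
 [  0.         274.33135527 187.76805075]
 [  0.           0.           1.        ]]
t 0.1 tcp [0.2388 0.4949 0.2179] yaw 64.23 tilt [-0.0009 -0.0013] w 0.0928
turn rz total 12.082
shift after turn, total [-10.071   4.412  -1.691]
```

Call:
servo_tool(moves=[[0,0,1,0,0,0,1],[0,0,1,0,0,0,1],[0,0,1,0,0,0,1],[0,0,1,0,0,0,1],[0,0,1,0,0,0,1],[0,0,1,0,0,0,1],[0,0,1,0,0,0,1],[0,0,1,0,0,0,1],[0,0,1,0,0,0,1],[0,0,1,0,0,0,1],[0,0,1,0,0,0,1],[0,0,1,0,0,0,1]])

```text
t: 1.6
tcp_pos: [0.2389, 0.495, 0.2181]
orientation: [[0.082, 0.997, -0.001], [0.997, -0.082, -0.001], [-0.001, -0.001, -1.0]]
contact_force: [0.0, -0.1, 0.3]
width: 0.0929
finger_force: 0.0
```

```bash
python3 -c "
from h import *
go((.535,-.002,.22),-6.4)"
```

```text
t 1.6 tcp [0.2389 0.495  0.2181] yaw -4.72 tilt [-0.0007 -0.0009] w 0.0929
turn rz total 0.294
shift after turn, total [-7.682  5.828 -0.027]
```

Call:
servo_tool(moves=[[0,0,0.3,0,0,0,1],[0,0,0,-0.7,0.53,0,1],[0,0,0,-0.7,0.53,0,1],[0,0,0,-0.7,0.53,0,1],[0,0,0,-0.7,0.53,0,1],[0,0,0,-0.7,0.53,0,1],[0,0,0,-0.7,0.53,0,1],[0,0,0,-0.7,0.53,0,1],[0,0,0,-0.7,0.53,0,1],[0,0,0,-0.7,0.53,0,1],[0,0,0,-0.7,0.53,0,1],[0,0,0,-0.7,0.53,0,1]])

```text
t: 3.1
tcp_pos: [0.5372, -0.0036, 0.2186]
orientation: [[0.108, 0.994, -0.0], [0.994, -0.108, 0.0], [0.0, -0.0, -1.0]]
contact_force: [1.4, 1.1, -0.5]
width: 0.0928
finger_force: 0.0
```

Call:
servo_tool(moves=[[0,0,0,0,0,0,1],[0,0,0,0,0,0,1]])

```text
t: 3.35
tcp_pos: [0.536, -0.0017, 0.2182]
orientation: [[0.109, 0.994, -0.001], [0.994, -0.109, 0.001], [0.001, -0.001, -1.0]]
contact_force: [-0.8, 1.0, 0.6]
width: 0.0932
finger_force: 0.0
```

```bash
cat >> h.py <<'E'
import json
def snap(name):
    s=monitor.state();C=cam("wrist");im=capture("wrist")[:,:,::-1]
    cv2.imwrite(f"pics/{name}.png",im);np.savez(f"pics/{name}.npz",K=C[0],d=C[1],R=C[2],t=C[3],p=s["tcp_pos"],o=s["orientation"])
    return im,C
def load(name):
    z=np.load(f"pics/{name}.npz");return cv2.imread(f"pics/{name}.png"),(z["K"],z["d"],z["R"],z["t"])
E
python3 -c "
from h import *
snap('w1')
go((.433,-.24,.22),-4.1)"
```

```text
t 3.4 tcp [ 0.5359 -0.0012  0.2184] yaw -6.2 tilt [-0.001   0.0006] w 0.0932
turn rz total -0.366
shift after turn, total [-4.092 -1.425 -0.028]
```

View pics/w1.png

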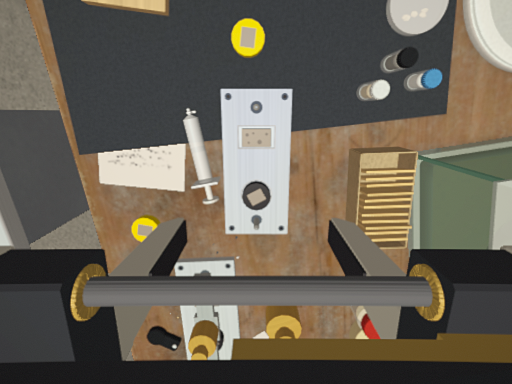

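The wrist view shows the waiting jig with its pins at about (256,106) and (256,222), the slab at (256,137) and the mount at (256,195). Now I'll take the same view of the loaded jig.

Call:
servo_tool(moves=[[0,0,-0.37,0,0,0,1],[0,0,0,-0.82,-0.285,0,1],[0,0,0,-0.82,-0.285,0,1],[0,0,0,-0.82,-0.285,0,1],[0,0,0,-0.82,-0.285,0,1],[0,0,0,-0.82,-0.285,0,1],[0,0,0,0,0,0,1],[0,0,0,0,0,0,1]])

```text
t: 4.4
tcp_pos: [0.4338, -0.2401, 0.2188]
orientation: [[0.071, 0.997, 0.0], [0.997, -0.071, 0.001], [0.001, 0.0, -1.0]]
contact_force: [0.0, -0.8, -0.2]
width: 0.0933
finger_force: 0.0
```

```bash
python3 -c "
from h import *
im,C=snap('w2')
a=cv2.imread('pics/w1.png')[75:255,196:316];b=im[75:255,196:316]
cv2.imwrite('pics/cmp.png',cv2.resize(np.hstack([a,b]),None,fx=3.3,fy=3.3,interpolation=cv2.INTER_CUBIC))
go((.433,-.24,.22),-4.1)"
```

```text
t 4.45 tcp [ 0.434  -0.2397  0.2188] yaw -4.01 tilt [0.0003 0.0005] w 0.0928
turn rz total 0.016
shift after turn, total [-0.006 -0.016 -0.021]
```

View pics/cmp.png

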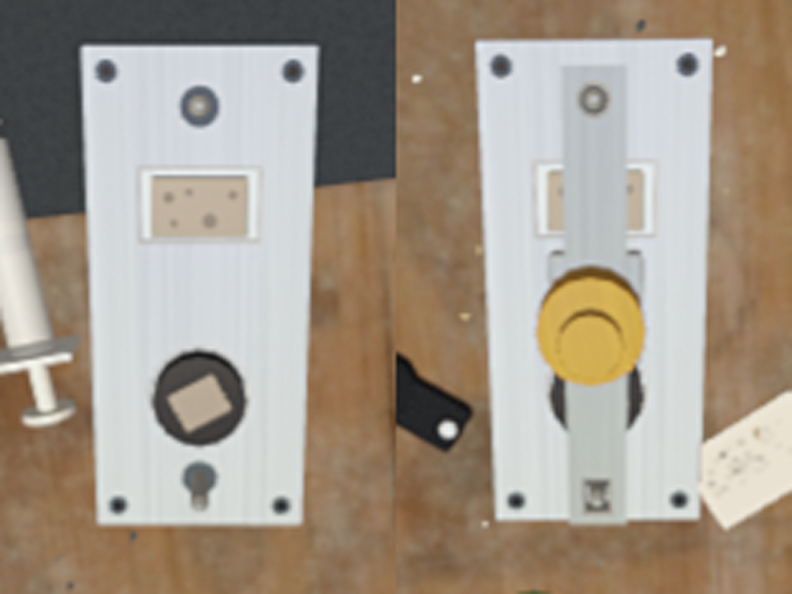

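The four corner screws show in both views, at w1 crop (105,71), (292,71), (118,505), (281,506) and w2 about 5 px higher. So do the pin tips and the weight. I'll measure them to sub-pixel.

```bash
cat > jig.py <<'E'
from h import *
def dots(name,seeds):
    im,C=load(name);g=255-cv2.cvtColor(im,cv2.COLOR_BGR2GRAY).astype(float);out=[]
    for u,v in seeds:
        for _ in range(3):
            x0,y0=int(round(u))-5,int(round(v))-5;w=np.clip(g[y0:y0+11,x0:x0+11]-90,0,None)
            Y,X=np.mgrid[y0:y0+11,x0:x0+11];u,v=(w*X).sum()/w.sum(),(w*Y).sum()/w.sum()
        out.append((u,v))
    return np.array(out),C
f=lambda L,o=0:[(196+(a-o)/3.3-.35,75+b/3.3-.35) for a,b in L]
S={"w1":f([(105,71),(292,71),(118,505),(281,506)]),"w2":f([(501,65),(687,65),(516,500),(679,499)],396)}
PIN={"w1":f([(200,105),(200,499)]),"w2":f([(594,99),(598,500)],396)}
if __name__=="__main__":
    for n in S:
        uv,C=dots(n,S[n])
        for z in (.012,.016):
            P=onz(uv,z,C)*1000;c=P.mean(0)
            d=P[0]-P[2]+P[1]-P[3];yaw=np.degrees(np.arctan2(d[1],d[0]))-90
            print(n,z,"centre",c.round(1),"yaw",round(yaw,2),"len",np.linalg.norm(P[0]-P[2]).round(1),np.linalg.norm(P[1]-P[3]).round(1),"wid",np.linalg.norm(P[0]-P[1]).round(1),np.linalg.norm(P[2]-P[3]).round(1))
            q=onz(PIN[n],z+.032,C)*1000;print("   pins",q.round(1).tolist(),np.linalg.norm(q[0]-q[1]).round(1),q.mean(0).round(1),"yaw",np.degrees(np.arctan2(*(q[0]-q[1])[[1,0]])).round(2)-90)
    im,C=load("w2")
    print("knob",onz(f([(592,344)],396),.088,C)*1000,"body top",onz(f([(591,331)],396),.068,C)*1000)
    im,T=cv2.imread("pics/top0.png"),cam("top")
E
python3 jig.py
```

```text
w1 0.012 centre [535.7  -1.5  12. ] yaw -6.31 len 183.7 183.7 wid 72.7 72.7
   pins [[544.9, 77.0, 44.0], [528.0, -75.7, 44.0]] 153.6 [536.5   0.7  44. ] yaw -6.310000000000002
w1 0.016 centre [535.9  -0.6  16. ] yaw -6.31 len 181.7 181.8 wid 71.9 71.9
   pins [[544.9, 77.0, 48.0], [528.2, -73.9, 48.0]] 151.8 [536.6   1.6  48. ] yaw -6.310000000000002
w2 0.012 centre [ 434.2 -237.8   12. ] yaw -3.71 len 183.7 183.8 wid 72.5 72.7
   pins [[439.4, -159.0, 44.0], [429.6, -315.1, 44.0]] 156.4 [ 434.5 -237.1   44. ] yaw -3.5600000000000023
w2 0.016 centre [ 434.2 -237.    16. ] yaw -3.71 len 181.7 181.9 wid 71.8 71.9
   pins [[439.4, -159.1, 48.0], [429.8, -313.3, 48.0]] 154.5 [ 434.6 -236.2   48. ] yaw -3.5600000000000023
knob [[ 433.10998796 -238.34476478   88.        ]] body top [[ 432.59936699 -238.58138603   68.        ]]
```

Call:
servo_tool(moves=[[0,0,0,0.02,-0.015,0.6,1],[0,0,0,0,0,0.6,1],[0,0,0,0,0,0.6,1],[0,0,0,0,0,0.5,1],[0,0,0,0,0,0.08,1],[0,0,0,0,0,0,-1],[0,0,0,0,0,0,-1],[0,0,0,0,0,0,-1],[0,0,0,0,0,0,-1],[0,0,0,0,0,0,-1],[0,0,0,0,0,0,-1]])

```text
t: 5.82
tcp_pos: [0.4327, -0.24, 0.0759]
orientation: [[0.072, 0.997, 0.0], [0.997, -0.072, -0.0], [-0.0, 0.0, -1.0]]
contact_force: [-0.0, -0.1, 0.5]
width: 0.0371
finger_force: 0.0
```

Call:
servo_tool(moves=[[0,0,0,0,0,0,-1],[0,0,0,0,0,0,-1],[0,0,0,0,0,0,-1],[0,0,0,0,0,0,-1]])

```text
t: 6.32
tcp_pos: [0.4325, -0.24, 0.0758]
orientation: [[0.072, 0.997, -0.001], [0.997, -0.072, 0.0], [0.0, -0.001, -1.0]]
contact_force: [-1.8, -0.3, 1.2]
width: 0.0202
finger_force: 30.0
```

Call:
servo_tool(moves=[[0,0,0,0,0,-0.3,-1],[0,0,0,0,0,-0.5,-1],[0,0,0,0.5,-0.045,0,-1],[0,0,0,0.6,-0.055,0,-1],[0,0,0,0.6,-0.055,0,-1],[0,0,0,0.5,-0.045,0,-1],[0,0,0,0.37,-0.03,0,-1],[0,0,0,0,0,0.6,-1],[0,0,0,0,0,0.5,-1],[0,0,0,0,0,0.2,-1],[0,0,0,0,0,0.1,-1],[0,0,0,0,0,0,-1]])

```text
t: 7.82
tcp_pos: [0.4305, -0.0854, 0.0401]
orientation: [[0.072, 0.997, 0.0], [0.997, -0.072, -0.0], [-0.0, 0.0, -1.0]]
contact_force: [0.4, -0.2, -2.8]
width: 0.0207
finger_force: 30.0
```

Call:
servo_tool(moves=[[0,0,0,0,0,0.05,-1],[0,0,0,0,0,0.02,-1],[0,0,0,0,0,0,-1]])

```text
t: 8.2
tcp_pos: [0.4302, -0.0852, 0.0359]
orientation: [[0.072, 0.997, 0.0], [0.997, -0.072, -0.0], [-0.0, 0.0, -1.0]]
contact_force: [0.5, 0.3, -2.6]
width: 0.0206
finger_force: 30.0
```

Call:
servo_tool(moves=[[0,0,0,0,0,0.015,-1],[0,0,0,0,0,0.015,-1],[0,0,0,0,0,0.015,-1],[0,0,0,0,0,0,-1]])

```text
t: 8.7
tcp_pos: [0.4302, -0.0853, 0.0343]
orientation: [[0.072, 0.997, 0.0], [0.997, -0.072, -0.001], [-0.001, 0.0, -1.0]]
contact_force: [-5.4, 1.0, 13.7]
width: 0.0205
finger_force: 30.0
```

Call:
servo_tool(moves=[[0,0,0,0,0,-0.02,0.2],[0,0,0,0,0,0,0.2],[0,0,0,0,0,0,0.2],[0,0,0,0,0,-0.6,0.2],[0,0,0,0,0,-0.65,0.2],[0,0,-0.05,-0.6,0.06,0,0.2],[0,0,0,-0.8,0.08,0,0.2],[0,0,0,-0.7,0.07,0,0.2],[0,0,0,-0.42,0.04,0,0.2],[0,0,0,0,0,0,0.2],[0,0,0,0,0,0,0.2]])

```text
t: 10.07
tcp_pos: [0.4344, -0.2361, 0.1088]
orientation: [[0.067, 0.998, -0.001], [0.998, -0.067, 0.001], [0.001, -0.001, -1.0]]
contact_force: [-0.1, -0.3, 0.1]
width: 0.0558
finger_force: 0.0
```

```bash
python3 -c "
from h import *
snap('w3')
go((.4342,-.2372,.023),-3.71)"
```

```text
t 10.12 tcp [ 0.4345 -0.2358  0.1089] yaw -3.81 tilt [-0.0007  0.001 ] w 0.0558
turn rz total -0.017
shift after turn, total [-0.024 -0.002  1.431]
```

View pics/w3.png

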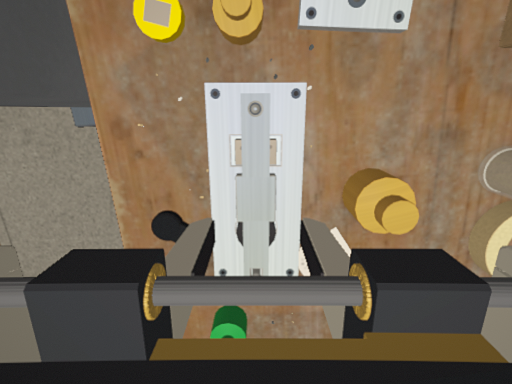

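The weight stands at (237,12), and the bar is between the fingers with its hole pin at (255,108). Next I'll descend to the bar and grip it.

Call:
servo_tool(moves=[[0,0,0,-0.02,0,0.5,0.2],[0,0,0,0,0,0.5,0.2],[0,0,0,0,0,0.33,0.2],[0,0,0,0,0,0.1,0.2],[0,0,0,0,0,0,-1],[0,0,0,0,0,0,-1],[0,0,0,0,0,0,-1],[0,0,0,0,0,0,-1],[0,0,0,0,0,0,-1]])

```text
t: 11.25
tcp_pos: [0.434, -0.2382, 0.0241]
orientation: [[0.066, 0.998, -0.001], [0.998, -0.066, -0.0], [-0.0, -0.001, -1.0]]
contact_force: [-5.2, 0.4, 5.4]
width: 0.0357
finger_force: 30.0
```

```bash
python3 -c "
from h import *
s=monitor.state();print(s['finger_force'],s['contact_force'],s['ft_torque'])
go((.434,-.2372,.023),-3.71)"
```

```text
30.006849467754364 [-5.18204738  0.40648901  5.41404943] [-0.00620036  0.99766249  0.17396846]
t 11.25 tcp [ 0.434  -0.2382  0.0241] yaw -3.81 tilt [-0.0011 -0.0002] w 0.0357
turn rz total -0.018
shift after turn, total [ 0.017 -0.     0.018]
```

Call:
servo_tool(moves=[[0,0,0,0,0,-0.1,-1],[0,0,0,0,0,-0.2,-1],[0,0,0,0,0,-0.3,-1],[0,0,0,0,0,-0.4,-1],[0,0,0,0,0,-0.4,-1],[0,0,0,0,0,0,-1],[0,0,0,0,0,0,-1]])

```text
t: 12.12
tcp_pos: [0.4346, -0.2379, 0.107]
orientation: [[0.067, 0.998, 0.0], [0.998, -0.067, 0.0], [0.0, 0.0, -1.0]]
contact_force: [0.2, 0.7, -3.5]
width: 0.036
finger_force: 30.0
```

```bash
python3 -c "
from h import *
im,C=snap('w4')
cv2.imwrite('pics/w4c.png',cv2.resize(im[40:300,150:370],None,fx=2.2,fy=2.2,interpolation=cv2.INTER_CUBIC))
s=monitor.state();print(s['finger_force'],s['contact_force'],s['ft_torque'])
go((.53574,-.00174,.105),-6.31)"
```

```text
29.99927133321762 [-0.26231233 -0.15755499 -3.6851032 ] [-0.04051566  0.05502426  0.00923512]
t 12.18 tcp [ 0.4343 -0.2377  0.1066] yaw -3.84 tilt [-0.0008  0.001 ] w 0.0361
turn rz total 0.43
shift after turn, total [4.095 1.248 0.029]
```

View pics/w4c.png

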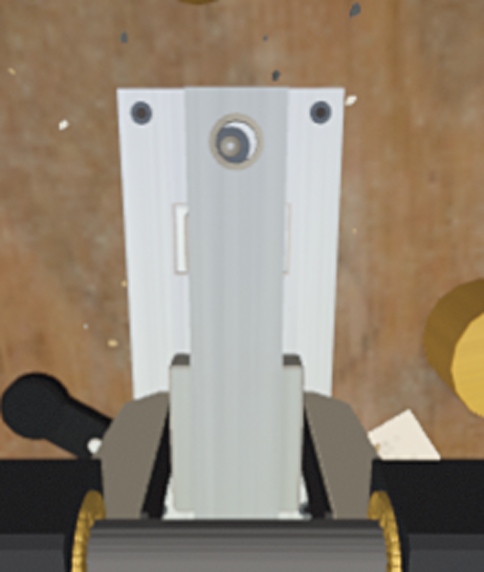

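The bar is lifted. Through its hole at crop (236,141) the loaded jig's pin tip shows at (230,145), so I can use this view to align on the waiting jig.

Run:
```python
from h import *
im,C=load("w4")
f=lambda u,v:[(150+u/2.2-.27,40+v/2.2-.27)]
h=onz(f(236,141),.1235,C)[0];p=onz(f(230,145),.047,C)[0];print("hole",h,"pin",p,"pin-hole mm",(p-h)*1000)
y=np.radians(-3.84);print("tool centre from hole:",h-np.array([-np.sin(y),np.cos(y),0])*.078)
```

```text
hole [ 0.44134965 -0.15884226  0.1235    ] pin [ 0.43919429 -0.15893764  0.047     ] pin-hole mm [ -2.15535754  -0.09537991 -76.5       ]
tool centre from hole: [ 0.43612595 -0.23666714  0.1235    ]
```

Call:
servo_tool(moves=[[0,0,0.2,0,0,0,-1],[0,0,0.23,0.4,0.12,0,-1],[0,0,0,0.7,0.21,0,-1],[0,0,0,0.8,0.24,0,-1],[0,0,0,0.8,0.24,0,-1],[0,0,0,0.7,0.21,0,-1],[0,0,0,0.5,0.15,0,-1],[0,0,0,0.19,0.05,0,-1],[0,0,0,0,0,0,-1],[0,0,0,0,0,0,-1],[0,0,0,0,0,0,-1]])

```text
t: 13.55
tcp_pos: [0.5336, -0.0032, 0.1073]
orientation: [[0.111, 0.994, -0.0], [0.994, -0.111, -0.0], [-0.0, -0.0, -1.0]]
contact_force: [0.1, -0.5, -3.1]
width: 0.0356
finger_force: 30.0
```

```bash
python3 -c "
from h import *
im,C=snap('w5')
cv2.imwrite('pics/w5c.png',cv2.resize(im[60:260,170:345],None,fx=3,fy=3,interpolation=cv2.INTER_CUBIC))
go((.53574,-.00174,.105),-6.31)"
```

```text
t 13.6 tcp [ 0.5336 -0.0031  0.1074] yaw -6.39 tilt [-0.0001 -0.0002] w 0.036
turn rz total -0.014
shift after turn, total [0.027 0.032 0.039]
```

View pics/w5c.png

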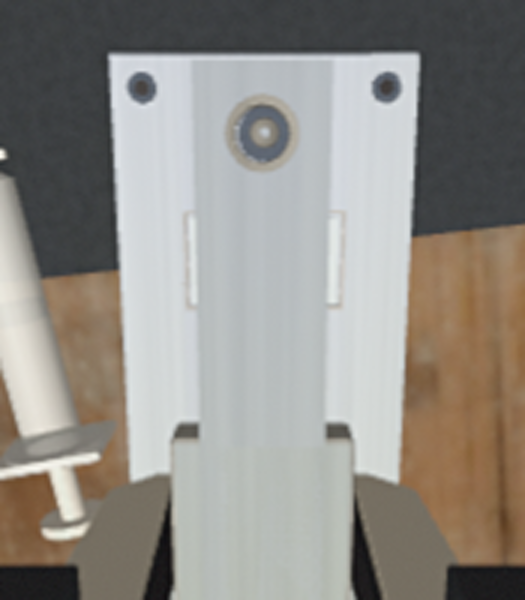

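The pin tip (263,132) is nearly centred in the hole (262,133), and the bar and plate midlines are parallel.

Run:
```python
from h import *
im,C=load("w5")
f=lambda u,v:[(170+u/3-.33,60+v/3-.33)]
h=onz(f(262,133),.1235,C)[0];p=onz(f(263,132),.047,C)[0];print("hole",h,"pin",p,"pin-hole mm",(p-h)*1000)
```

```text
hole [0.54382683 0.07548652 0.1235    ] pin [0.54420905 0.0767394  0.047     ] pin-hole mm [  0.38222422   1.25288086 -76.5       ]
```

Call:
servo_tool(moves=[[0,0,0,0.021,0.007,0.3,-1],[0,0,0,0,0,0.4,-1],[0,0,0,0,0,0.28,-1],[0,0,0,0,0,0,-1],[0,0,0,0,0,0,-1]])

```text
t: 14.22
tcp_pos: [0.535, -0.0014, 0.0493]
orientation: [[0.11, 0.994, 0.001], [0.994, -0.11, -0.0], [-0.0, 0.001, -1.0]]
contact_force: [0.0, 0.1, -4.3]
width: 0.0359
finger_force: 30.0
```

```bash
python3 -c "
from h import *
im,C=snap('w6')
cv2.imwrite('pics/w6c.png',cv2.resize(im[40:260,170:345],None,fx=2.7,fy=2.7,interpolation=cv2.INTER_CUBIC))
go((.53574,-.00174,.025),-6.31)"
```

```text
t 14.28 tcp [ 0.5352 -0.0013  0.0495] yaw -6.33 tilt [ 0.0017 -0.0004] w 0.0355
turn rz total -0.003
shift after turn, total [-0.005  0.01   0.408]
```

View pics/w6c.png

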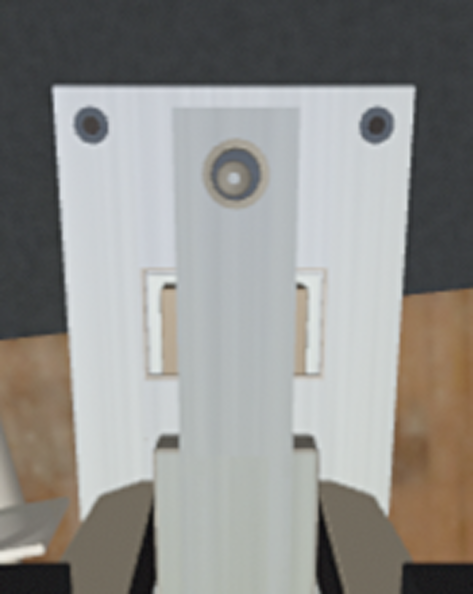

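Run:
```python
from h import *
im,C=load("w6")
f=lambda u,v:[(170+u/2.7-.32,40+v/2.7-.32)]
h=onz(f(235.5,174),.0664,C)[0];p=onz(f(234,178),.047,C)[0];print("hole",h,"pin",p,"pin-hole mm",(p-h)*1000)
```

```text
hole [0.54501699 0.07725779 0.0664    ] pin [0.54464288 0.07672715 0.047     ] pin-hole mm [ -0.3741127   -0.53064484 -19.4       ]
```

Call:
servo_tool(moves=[[0,0,0,-0.008,-0.005,0,-1],[0,0,0,0,0,0.08,-1],[0,0,0,0,0,0.08,-1],[0,0,0,0,0,0.08,-1],[0,0,0,0,0,0,-1]])

```text
t: 14.9
tcp_pos: [0.5336, -0.0013, 0.0335]
orientation: [[0.11, 0.994, -0.001], [0.994, -0.11, 0.0], [0.0, -0.001, -1.0]]
contact_force: [0.1, 0.2, -3.0]
width: 0.0355
finger_force: 30.0
```

Call:
servo_tool(moves=[[0,0,0,0,0,0.06,-1],[0,0,0,0,0,0.05,-1],[0,0,0,0,0,0.03,-1],[0,0,0,0,0,0.02,-1],[0,0,0,0,0,0,-1]])

```text
t: 15.52
tcp_pos: [0.534, -0.0014, 0.0245]
orientation: [[0.11, 0.994, -0.0], [0.994, -0.11, 0.0], [0.0, -0.0, -1.0]]
contact_force: [-0.1, 0.6, -3.5]
width: 0.0358
finger_force: 30.0
```

Call:
servo_tool(moves=[[0,0,0,0,0,0.015,-1],[0,0,0,0,0,0.01,-1],[0,0,0,0,0,0,-1]])

```text
t: 15.9
tcp_pos: [0.5342, -0.0014, 0.0241]
orientation: [[0.11, 0.994, 0.001], [0.994, -0.11, -0.0], [-0.0, 0.001, -1.0]]
contact_force: [-2.5, -0.7, 6.0]
width: 0.0356
finger_force: 30.0
```

Call:
servo_tool(moves=[[0,0,0,0,0,-0.01,0.2],[0,0,0,0,0,0,0.2],[0,0,0,0,0,0,0.2],[0,0,0,0,0,-0.5,0.2],[0,0,0,0,0,-0.92,0.2],[0,0,0,-0.3,-0.29,0,0.2],[0,0,0,-0.5,-0.5,0,0.2],[0,0,0,-0.5,-0.5,0,0.2],[0,0,0,-0.28,-0.276,0,0.2],[0,0,0,0,0,0,0.2],[0,0,0,0,0,0,0.2]])

```text
t: 17.27
tcp_pos: [0.4311, -0.0852, 0.1091]
orientation: [[0.11, 0.994, 0.001], [0.994, -0.11, -0.0], [0.0, 0.001, -1.0]]
contact_force: [-0.6, -0.4, 0.0]
width: 0.0556
finger_force: 0.0
```

```bash
python3 -c "
from h import *
im,C=snap('w7')
go((.4302,-.0853,.036),-6.33)"
```

```text
t 17.32 tcp [ 0.4311 -0.085   0.109 ] yaw -6.29 tilt [ 0.0007 -0.    ] w 0.0562
turn rz total 0.007
shift after turn, total [-0.006 -0.016  1.216]
```

View pics/w7.png

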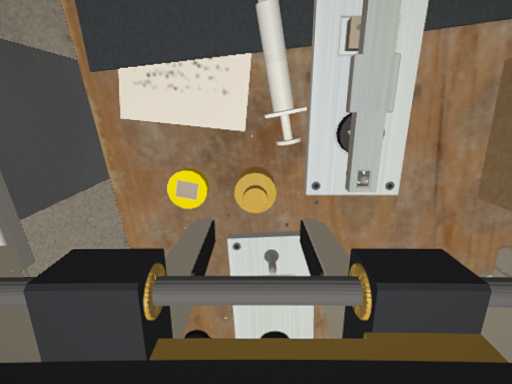

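The bar lies on the waiting jig with the slot pin showing at (362,178). The weight at (255,195) is lined up under the tool.

Call:
servo_tool(moves=[[0,0,0,-0.005,-0.014,0.5,0.2],[0,0,0,0,0,0.5,0.2],[0,0,0,0,0,0.2,0.2],[0,0,0,0,0,0,-1],[0,0,0,0,0,0,-1],[0,0,0,0,0,0,-1],[0,0,0,0,0,0,-1],[0,0,0,0,0,0,-1],[0,0,0,0,0,0,-1],[0,0,0,0,0,0,-1]])

```text
t: 18.58
tcp_pos: [0.4296, -0.0857, 0.0374]
orientation: [[0.11, 0.994, 0.001], [0.994, -0.11, -0.0], [-0.0, 0.001, -1.0]]
contact_force: [-2.3, -0.3, 6.2]
width: 0.0206
finger_force: 30.0
```

```bash
python3 -c "
from h import *
print(monitor.state()['finger_force'])
go((.534,-.0005,.12),-6.33)"
```

```text
30.0012906716438
t 18.57 tcp [ 0.4296 -0.0857  0.0374] yaw -6.3 tilt [ 0.0005 -0.0004] w 0.0206
turn rz total 0.005
shift after turn, total [ 1.602  1.574 -1.376]
```

Call:
servo_tool(moves=[[0,0,0,0,0,-0.3,-1],[0,0,0,0,0,-0.5,-1],[0,0,0,0,0,-0.58,-1],[0,0,0,0.3,0.3,0,-1],[0,0,0,0.45,0.46,0,-1],[0,0,0,0.45,0.46,0,-1],[0,0,0,0.25,0.256,0,-1],[0,0,0,0.1,0.1,0,-1],[0,0,0,0,0,0.3,-1],[0,0,0,0,0,0.25,-1],[0,0,0,0,0,0.05,-1],[0,0,0,0,0,0,-1]])

```text
t: 20.08
tcp_pos: [0.5333, -0.0037, 0.0836]
orientation: [[0.11, 0.994, -0.001], [0.994, -0.11, 0.0], [-0.0, -0.001, -1.0]]
contact_force: [-0.5, 0.3, -2.6]
width: 0.021
finger_force: 30.0
```

```bash
python3 -c "
from h import *
print(monitor.state()['contact_force'])
go((.5338,-.0036,.079),-6.33)"
```

```text
[-0.51043021  0.27326783 -2.612026  ]
t 20.07 tcp [ 0.5333 -0.0037  0.0836] yaw -6.33 tilt [-0.0006  0.0001] w 0.021
turn rz total 0.0
shift after turn, total [0.003 0.008 0.076]
```

Call:
servo_tool(moves=[[0,0,0,0,0.006,0.04,-1],[0,0,0,0,0,0.03,-1],[0,0,0,0,0,0.015,-1],[0,0,0,0,0,0,-1]])

```text
t: 20.58
tcp_pos: [0.5342, -0.0035, 0.079]
orientation: [[0.11, 0.994, 0.001], [0.994, -0.11, -0.0], [-0.0, 0.001, -1.0]]
contact_force: [-0.7, -0.4, -0.3]
width: 0.0207
finger_force: 30.0
```

Call:
servo_tool(moves=[[0,0,0,0,0,0.015,-1],[0,0,0,0,0,0,-1]])

```text
t: 20.82
tcp_pos: [0.5344, -0.0036, 0.0789]
orientation: [[0.11, 0.994, 0.001], [0.994, -0.11, -0.0], [-0.0, 0.001, -1.0]]
contact_force: [-1.4, 0.3, 6.2]
width: 0.0207
finger_force: 30.0
```

Call:
servo_tool(moves=[[0,0,0,0,0,0,0.3],[0,0,0,0,0,0,0.3],[0,0,0,0,0,0,0.3],[0,0,0,0,0,0,0.3],[0,0,0,0,0,-0.5,0.3],[0,0,0,0,0,-0.9,0.3],[0,0,0,0,0,0,0.3]])

```text
t: 21.7
tcp_pos: [0.537, -0.004, 0.1659]
orientation: [[0.11, 0.994, 0.009], [0.994, -0.11, -0.002], [-0.001, 0.009, -1.0]]
contact_force: [1.1, 1.2, -0.4]
width: 0.0602
finger_force: 0.0
```

```bash
python3 -c "
from h import *
go((.433,-.24,.175),-3.71)"
```

```text
t 21.7 tcp [ 0.537  -0.004   0.1659] yaw -6.3 tilt [ 0.0086 -0.0019] w 0.0602
turn rz total -0.451
shift after turn, total [-4.037 -1.473 -0.159]
```

Call:
servo_tool(moves=[[0,0,-0.45,0,0,-0.15,0.3],[0,0,0,-0.8,-0.29,0,0.3],[0,0,0,-0.8,-0.29,0,0.3],[0,0,0,-0.8,-0.29,0,0.3],[0,0,0,-0.8,-0.29,0,0.3],[0,0,0,-0.6,-0.22,0,0.3],[0,0,0,-0.23,-0.08,0,0.3],[0,0,0,0,0,0,0.3],[0,0,0,0,0,0,0.3]])

```text
t: 22.82
tcp_pos: [0.4311, -0.2379, 0.1703]
orientation: [[0.064, 0.998, -0.0], [0.998, -0.064, 0.001], [0.001, -0.0, -1.0]]
contact_force: [0.3, -0.0, 0.3]
width: 0.0604
finger_force: 0.0
```

```bash
python3 -c "
from h import *
im,C=snap('w8')
t=capture('scene')[:,:,::-1][140:290,190:350]
a=cv2.resize(im[30:260,150:360],(525,575),interpolation=cv2.INTER_CUBIC);b=cv2.resize(t,(270,253),interpolation=cv2.INTER_CUBIC)
o=np.zeros((575,795,3),np.uint8);o[:,:525]=a;o[:253,525:]=b
cv2.imwrite('pics/w8c.png',o)
go((.433,-.24,.175),-3.71)"
```

```text
t 22.93 tcp [ 0.4313 -0.2378  0.1705] yaw -3.63 tilt [-0.      0.0004] w 0.0609
turn rz total 0.015
shift after turn, total [-0.034  0.031 -0.074]
```

View pics/w8c.png

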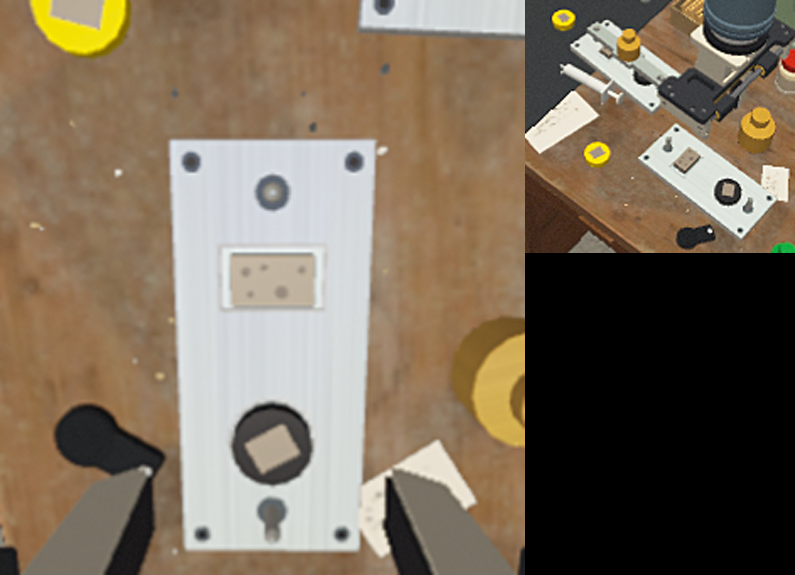

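Run:
```python
from h import *
im,C=load("w8")
f=lambda L:[(150+u/2.5-.3,30+v/2.5-.3) for u,v in L]
print(onz(f([(273,280),(272,443)]),.026,C)*1000)
d=onz(f([(191,161),(354,161),(202,533),(342,533)]),.015,C)*1000;print(d.mean(0))
go((.4345,-.1978,.06),-3.71)
C=cam("top");im=cv2.imread("pics/top0.png");hsv=cv2.cvtColor(im,cv2.COLOR_BGR2HSV)
m=cv2.inRange(hsv,(12,70,120),(32,255,255))[175:245,95:180]
m=cv2.morphologyEx(m,cv2.MORPH_CLOSE,np.ones((25,25)))
c=max(cv2.findContours(m,0,2)[0],key=cv2.contourArea)+np.array([95,175])
P=onz(c[:,0].astype(float),.02,C)[:,:2]*1000;print("tray",cv2.minAreaRect(P.astype(np.float32)))
```

```text
[[ 437.24339967 -196.86218394   26.        ]
 [ 431.90603132 -274.35781773   26.        ]]
[ 434.4307522 -236.8615941   15.       ]
t 22.93 tcp [ 0.4313 -0.2378  0.1705] yaw -3.63 tilt [-0.      0.0004] w 0.0609
turn rz total 0.015
shift after turn, total [0.668 0.01  1.843]
tray ((420.3469543457031, 278.3408508300781), (208.4318084716797, 137.69058227539062), 68.65747833251953)
```

The set slab shows at crop (273,280) and the set mount at (272,443), both in their pockets. In the scene view the weight stands on the bar. Next is the slab.

Call:
servo_tool(moves=[[0,0,0,0.35,0.01,0.5,0.3],[0,0,0,0.32,0.01,0.7,0.3],[0,0,0,0,0,0.7,0.3],[0,0,0,0,0,0.45,0.3],[0,0,0,0,0,0.15,0.3],[0,0,0,0,0,0,-0.4],[0,0,0,0,0,0,-1],[0,0,0,0,0,0,-1],[0,0,0,0,0,0,-1],[0,0,0,0,0,0,-1]])

```text
t: 24.18
tcp_pos: [0.4354, -0.1996, 0.0217]
orientation: [[0.065, 0.998, 0.002], [0.998, -0.065, -0.001], [-0.001, 0.002, -1.0]]
contact_force: [-0.1, 0.4, 6.3]
width: 0.0375
finger_force: 30.0
```

Call:
servo_tool(moves=[[0,0,0,0,0,-0.1,-1],[0,0,0,0,0,-0.2,-1],[0,0,0,0,0,-0.5,-1],[0,0,0,0,0,-0.8,-1],[0,0,0,0,0,-0.6,-1],[0,0,0,0,0,-0.3,-1],[0,0,0,0,0,0,-1]])

```text
t: 25.05
tcp_pos: [0.4354, -0.1997, 0.1726]
orientation: [[0.065, 0.998, 0.003], [0.998, -0.065, -0.003], [-0.002, 0.003, -1.0]]
contact_force: [1.0, -0.9, -1.2]
width: 0.0372
finger_force: 30.0
```

Call:
servo_tool(moves=[[0,0,0,0.4,-0.04,0,-1],[0,0,0,0.8,-0.08,0,-1],[0,0,0,0.95,-0.1,0,-1],[0,0,0,0.95,-0.1,0,-1],[0,0,0,0.95,-0.1,0,-1],[0,0,0,0.95,-0.1,0,-1],[0,0,0,0.95,-0.1,0,-1],[0,0,0,0.8,-0.08,0,-1],[0,0,0,0.6,-0.06,0,-1],[0,0,0,0.4,-0.04,0,-1],[0,0,0,0,0,0,-1],[0,0,0,0,0,0,-1]])

```text
t: 26.55
tcp_pos: [0.4164, 0.2674, 0.1699]
orientation: [[0.065, 0.998, -0.002], [0.998, -0.065, -0.001], [-0.001, -0.002, -1.0]]
contact_force: [0.9, -0.3, 0.6]
width: 0.0372
finger_force: 30.0
```

```bash
python3 -c "
from h import *
im,C=snap('w9')
go((.418,.276,.17),-6.5)"
```

```text
t 26.6 tcp [0.4166 0.2672 0.1701] yaw -3.76 tilt [-0.0012 -0.0008] w 0.0376
turn rz total 0.479
shift after turn, total [0.149 0.006 0.001]
```

View pics/w9.png

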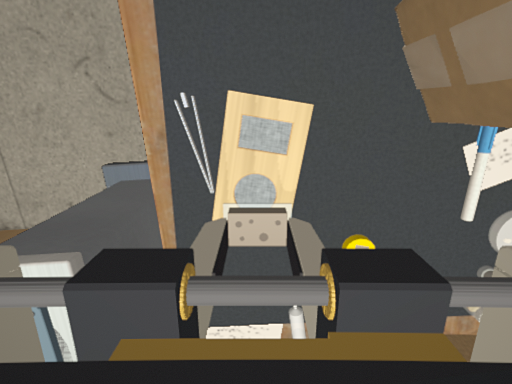

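The slab is held level between the fingers. The tray's rectangular well is at about (265,133) and its round well at (255,189).

Run:
```python
from h import *
im,C=load("w9");hsv=cv2.cvtColor(im,cv2.COLOR_BGR2HSV)
m=cv2.inRange(hsv,(0,0,80),(180,75,200));m[:105]=0;m[203:]=0;m[:,:225]=0;m[:,300:]=0
m=cv2.morphologyEx(m,cv2.MORPH_OPEN,np.ones((3,3)))
for c in cv2.findContours(m,0,1)[0]:
    a=cv2.contourArea(c)
    if a<200: continue
    P=onz(c[:,0].astype(float),.013,C)[:,:2]*1000
    print(a,cv2.boundingRect(c),cv2.minAreaRect(P.astype(np.float32)),cv2.minEnclosingCircle(P.astype(np.float32)))
T=onz([(230,91),(312,104)],.018,C)*1000;print("top edge",T,np.linalg.norm(T[0]-T[1]),np.degrees(np.arctan2(*(T[1]-T[0])[[1,0]])))
S=onz([(257,232)],.15,C);print(S)
```

```text
958.5 (234, 174, 42, 29) ((413.33941650390625, 250.55442810058594), (35.72031021118164, 50.66987991333008), 86.29940032958984) ((413.0971374511719, 243.4533233642578), 25.71837043762207)
1518.5 (238, 115, 54, 39) ((429.15350341796875, 314.107666015625), (36.9664192199707, 57.43132400512695), 77.13695526123047) ((429.0068664550781, 313.9844970703125), 33.258846282958984)
top edge [[394.3197807  363.89090659  18.        ]
 [483.36461664 344.50482767  18.        ]] 91.13069111721876 -12.282286929825144
[[0.41704293 0.2567452  0.15      ]]
```

Call:
servo_tool(moves=[[0,0,0.8,0,0,0,-1],[0,0,0.76,0,0,0,-1],[0,0,0,0.4,0.006,0.2,-1],[0,0,0,0.368,0.007,0.5,-1],[0,0,0,0,0,0.7,-1],[0,0,0,0,0,0.5,-1],[0,0,0,0,0,0.3,-1],[0,0,0,0,0,0,-1]])

```text
t: 27.6
tcp_pos: [0.4269, 0.3113, 0.0373]
orientation: [[0.221, 0.975, -0.003], [0.975, -0.221, -0.002], [-0.002, -0.003, -1.0]]
contact_force: [-0.6, -0.1, -0.3]
width: 0.0377
finger_force: 30.0
```

```bash
python3 -c "
from h import *
print(monitor.state()['contact_force'])
go((.4275,.312,.0225),-12.7)"
```

```text
[-0.6396782  -0.14076699 -0.25876504]
t 27.6 tcp [0.4269 0.3113 0.0373] yaw -12.75 tilt [-0.0033 -0.0017] w 0.0377
turn rz total -0.009
shift after turn, total [0.014 0.008 0.247]
```

Call:
servo_tool(moves=[[0,0,0,0.013,0.008,0.1,-1],[0,0,0,0,0,0.07,-1],[0,0,0,0,0,0.02,-1],[0,0,0,0,0,0,-1]])

```text
t: 28.1
tcp_pos: [0.4285, 0.3136, 0.0275]
orientation: [[0.219, 0.976, 0.0], [0.976, -0.219, 0.0], [0.0, 0.0, -1.0]]
contact_force: [0.6, -0.2, -0.1]
width: 0.0374
finger_force: 30.0
```

Call:
servo_tool(moves=[[0,0,0,-0.015,0,0.03,-1],[0,0,0,0,0,0.03,-1],[0,0,0,0,0,0,-1],[0,0,0,0,0,0,-1]])

```text
t: 28.6
tcp_pos: [0.4283, 0.3127, 0.0237]
orientation: [[0.219, 0.976, 0.0], [0.976, -0.219, 0.0], [0.0, 0.0, -1.0]]
contact_force: [0.4, -0.4, 0.6]
width: 0.0376
finger_force: 30.0
```

Call:
servo_tool(moves=[[0,0,0,0,0,0.015,-1],[0,0,0,0,0,0.015,-1],[0,0,0,0,0,0,-1]])

```text
t: 28.98
tcp_pos: [0.4283, 0.3127, 0.0219]
orientation: [[0.219, 0.976, 0.0], [0.976, -0.219, 0.0], [0.0, 0.0, -1.0]]
contact_force: [0.2, -0.7, 0.2]
width: 0.037
finger_force: 30.0
```

Call:
servo_tool(moves=[[0,0,0,0,0,0.015,-1],[0,0,0,0,0,0.01,-1],[0,0,0,0,0,0,-1]])

```text
t: 29.35
tcp_pos: [0.4283, 0.3127, 0.0217]
orientation: [[0.219, 0.976, 0.001], [0.976, -0.219, 0.0], [0.0, 0.001, -1.0]]
contact_force: [-4.0, -2.0, 12.6]
width: 0.0372
finger_force: 30.0
```

Call:
servo_tool(moves=[[0,0,0,0,0,-0.01,0.35],[0,0,0,0,0,0,0.35],[0,0,0,0,0,0,0.35],[0,0,0,0,0,-0.3,0.35],[0,0,0,0,0,-0.7,0.35],[0,0,0,0,0,-0.8,0.35],[0,0,0,0,0,-0.66,0.35],[0,0,0,0,0,0,0.35]])

```text
t: 30.35
tcp_pos: [0.4303, 0.3137, 0.1719]
orientation: [[0.219, 0.976, 0.006], [0.976, -0.219, 0.003], [0.004, 0.006, -1.0]]
contact_force: [0.3, -0.3, -0.5]
width: 0.0626
finger_force: 0.0
```

Run:
```python
from h import *
im,C=snap('w10')
cv2.imwrite('pics/w10c.png',cv2.resize(im[60:260,180:340],None,fx=3,fy=3,interpolation=cv2.INTER_CUBIC))
go((.4303,-.2755,.17),None)
```

```text
t 30.4 tcp [0.429  0.313  0.1697] yaw -12.66 tilt [0.0028 0.0012] w 0.0629
shift after turn, total [-9.566  2.171 -0.017]
```

View pics/w10c.png

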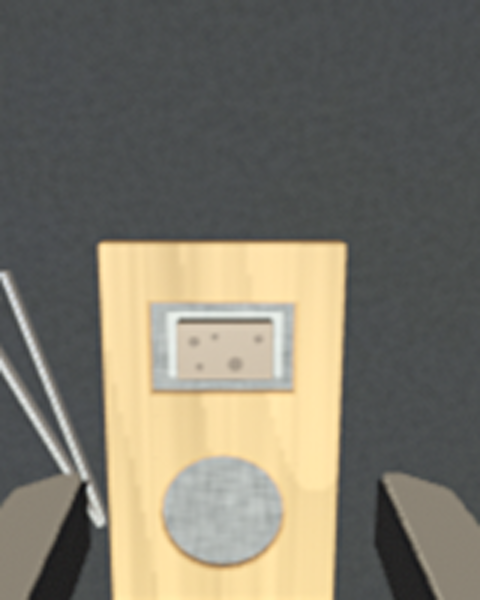

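The slab with its slide lies flat and centred in the rectangular well (223,347), and the round well is at (222,510). Now the mount.

Call:
servo_tool(moves=[[0,0,0,-0.6,0.136,0,0.35],[0,0,0,-0.9,0.204,0,0.35],[0,0,0,-0.95,0.216,0,0.35],[0,0,0,-0.95,0.216,0,0.35],[0,0,0,-0.95,0.216,0,0.35],[0,0,0,-0.95,0.216,0,0.35],[0,0,0,-0.95,0.216,0,0.35],[0,0,0,-0.95,0.216,0,0.35],[0,0,0,-0.95,0.216,0,0.35],[0,0,0,-0.8,0.18,0,0.35],[0,0,0,-0.6,0.136,0,0.35],[0,0,0,0,0,0,0.35]])

```text
t: 31.9
tcp_pos: [0.4286, -0.2768, 0.1665]
orientation: [[0.223, 0.975, -0.002], [0.975, -0.223, 0.002], [0.001, -0.003, -1.0]]
contact_force: [-0.9, 0.6, 0.5]
width: 0.0624
finger_force: 0.0
```

Call:
servo_tool(moves=[[0,0,-0.8,0,0,0,0.35],[0,0,-0.77,0,0,0,0.35],[0,0,0,0,0,0,0.35]])

```text
t: 32.28
tcp_pos: [0.4291, -0.2733, 0.1674]
orientation: [[0.064, 0.998, -0.002], [0.998, -0.064, 0.002], [0.002, -0.002, -1.0]]
contact_force: [0.4, 0.4, 0.7]
width: 0.0629
finger_force: 0.0
```

Run:
```python
from h import *
im,C=snap('w11')
go((.4303,-.2755,.019),-3.71)
g=cv2.cvtColor(im,cv2.COLOR_BGR2GRAY);m=cv2.inRange(g,0,110)
u,v=proj([.432,-.2745,.026],C)[0];print(u,v)
q=np.zeros_like(m);cv2.circle(q,(int(u),int(v)),24,255,-1);m&=q
c=max(cv2.findContours(m,0,1)[0],key=cv2.contourArea);P=onz(c[:,0].astype(float),.026,C)[:,:2]*1000
print(cv2.contourArea(c),cv2.minEnclosingCircle(P.astype(np.float32)),P.min(0),P.max(0))
```

```text
t 32.33 tcp [ 0.4292 -0.2735  0.1676] yaw -3.71 tilt [-0.0014  0.0017] w 0.0627
turn rz total -0.0
shift after turn, total [-0.036  0.024  2.477]
258.6849987416692 179.1141967512186
824.0 ((431.7312927246094, -275.6350402832031), 20.0235652923584) [ 412.50048409 -295.24456143] [ 450.69108547 -255.62279952]
```

Call:
servo_tool(moves=[[0,0,0,-0.036,0.024,0.6,0.35],[0,0,0,0,0,0.8,0.35],[0,0,0,0,0,0.7,0.35],[0,0,0,0,0,0.3,0.35],[0,0,0,0,0,0.07,0.35],[0,0,0,0,0,0,0.35],[0,0,0,0,0,0,-1],[0,0,0,0,0,0,-1],[0,0,0,0,0,0,-1],[0,0,0,0,0,0,-1],[0,0,0,0,0,0,-1]])

```text
t: 33.7
tcp_pos: [0.4312, -0.2775, 0.021]
orientation: [[0.064, 0.998, 0.001], [0.998, -0.064, -0.001], [-0.001, 0.001, -1.0]]
contact_force: [-0.4, -0.4, 5.7]
width: 0.0386
finger_force: 30.0
```

Call:
servo_tool(moves=[[0,0,0,0,0,-0.1,-1],[0,0,0,0,0,-0.2,-1],[0,0,0,0,0,-0.5,-1],[0,0,0,0,0,-0.8,-1],[0,0,0,0,0,-0.6,-1],[0,0,0,0,0,-0.3,-1],[0,0,0,0.4,-0.04,0,-1],[0,0,0,0.8,-0.08,0,-1],[0,0,0,0.9,-0.09,0,-1],[0,0,0,0.9,-0.09,0,-1],[0,0,0,0.9,-0.09,0,-1],[0,0,0,0.9,-0.09,0,-1]])

```text
t: 35.2
tcp_pos: [0.4185, 0.015, 0.1695]
orientation: [[0.064, 0.998, -0.002], [0.998, -0.064, 0.001], [0.001, -0.002, -1.0]]
contact_force: [2.0, -0.3, 0.2]
width: 0.0392
finger_force: 30.0
```

Call:
servo_tool(moves=[[0,0,0,0.9,-0.09,0,-1],[0,0,0,0.9,-0.09,0,-1],[0,0,0,0.9,-0.09,0,-1],[0,0,0,0.7,-0.07,0,-1],[0,0,0,0.43,-0.045,0,-1],[0,0,0.8,0,0,0,-1],[0,0,0.77,0,0,0,-1],[0,0,0,0,0,0,-1],[0,0,0,0,0,0,-1]])

```text
t: 36.33
tcp_pos: [0.4111, 0.243, 0.1699]
orientation: [[0.217, 0.976, -0.001], [0.976, -0.217, -0.0], [-0.0, -0.001, -1.0]]
contact_force: [-0.4, 0.3, 0.8]
width: 0.0388
finger_force: 30.0
```

Run:
```python
from h import *
go((.4125,.2424,.03),-12.7)
```

```text
t 36.33 tcp [0.4111 0.243  0.1699] yaw -12.56 tilt [-0.0012 -0.0002] w 0.0388
turn rz total 0.024
shift after turn, total [-0.004  0.027  2.331]
```

Call:
servo_tool(moves=[[0,0,0.02,0,0.025,0.5,-1],[0,0,0,0,0,0.7,-1],[0,0,0,0,0,0.6,-1],[0,0,0,0,0,0.35,-1],[0,0,0,0,0,0.15,-1],[0,0,0,0,0,0.05,-1],[0,0,0,0,0,0,-1]])

```text
t: 37.2
tcp_pos: [0.4142, 0.2428, 0.03]
orientation: [[0.221, 0.975, 0.001], [0.975, -0.221, 0.0], [0.001, 0.001, -1.0]]
contact_force: [0.5, -0.2, -0.3]
width: 0.0384
finger_force: 30.0
```

Call:
servo_tool(moves=[[0,0,0,0,0,0.05,-1],[0,0,0,0,0,0.02,-1],[0,0,0,0,0,0,-1]])

```text
t: 37.58
tcp_pos: [0.4137, 0.2426, 0.0253]
orientation: [[0.221, 0.975, 0.0], [0.975, -0.221, 0.0], [0.0, 0.0, -1.0]]
contact_force: [-1.1, -0.4, -0.5]
width: 0.0386
finger_force: 30.0
```

Call:
servo_tool(moves=[[0,0,0,0,0,0.03,-1],[0,0,0,0,0,0.02,-1],[0,0,0,0,0,0.01,-1],[0,0,0,0,0,0,-1]])

```text
t: 38.08
tcp_pos: [0.4136, 0.2425, 0.0215]
orientation: [[0.221, 0.975, -0.0], [0.975, -0.221, -0.0], [-0.0, -0.0, -1.0]]
contact_force: [-0.2, 1.1, -0.1]
width: 0.0388
finger_force: 30.0
```

Call:
servo_tool(moves=[[0,0,0,0,0,0.012,-1],[0,0,0,0,0,0.008,-1],[0,0,0,0,0,0,-1]])

```text
t: 38.45
tcp_pos: [0.4137, 0.2426, 0.021]
orientation: [[0.221, 0.975, 0.0], [0.975, -0.221, 0.0], [0.0, 0.0, -1.0]]
contact_force: [-2.5, -0.6, 6.1]
width: 0.0385
finger_force: 30.0
```

Call:
servo_tool(moves=[[0,0,0,0,0,-0.01,0.35],[0,0,0,0,0,0,0.35],[0,0,0,0,0,0,0.35],[0,0,0,0,0,-0.3,0.35],[0,0,0,0,0,-0.8,0.35],[0,0,0,0,0,-0.9,0.35],[0,0,0,0,0,-0.8,0.35],[0,0,0,-0.6,0,-0.4,0.35],[0,0,0,-0.6,0,0,0.35],[0,0,0,0,0,0,0.35],[0,0,0,0,0,0,0.35]])

```text
t: 39.83
tcp_pos: [0.3978, 0.1727, 0.2128]
orientation: [[0.222, 0.975, -0.0], [0.975, -0.222, 0.0], [0.0, -0.0, -1.0]]
contact_force: [-0.0, 0.2, 0.7]
width: 0.0629
finger_force: 0.0
```

Run:
```python
from h import *
im,C=snap('w12')
t=capture('top')[:,:,::-1];s=capture('scene')[:,:,::-1]
r=lambda a:cv2.resize(a,(400,300),interpolation=cv2.INTER_CUBIC)
cv2.imwrite('pics/fin.png',np.vstack([np.hstack([r(im[0:288,100:484]),r(t[130:259,200:372])]),np.hstack([r(s[120:288,110:334]),r(s[150:240,200:320])])]))
go((.4,.2,.2))
```

```text
t 39.98 tcp [0.3978 0.173  0.2126] yaw -12.73 tilt [-0.0007  0.0002] w 0.0632
shift after turn, total [ 0.446 -0.063  0.21 ]
```

View pics/fin.png

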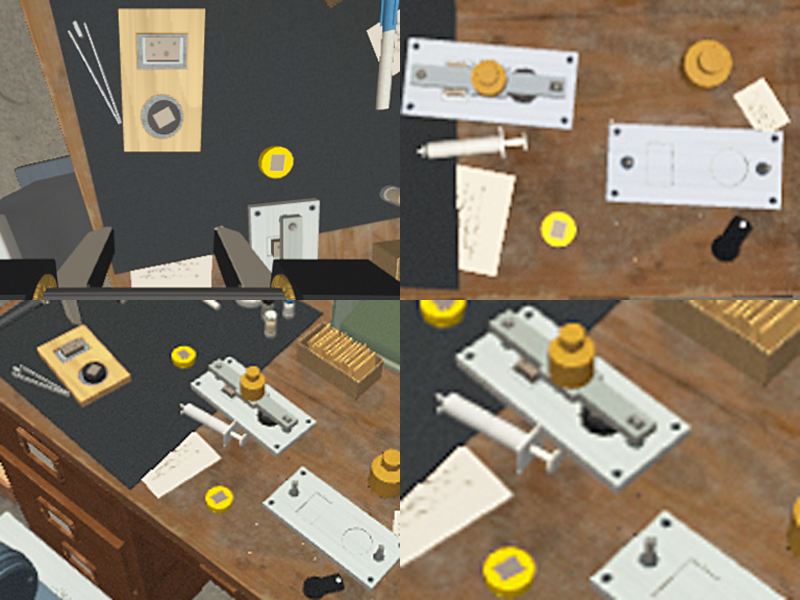

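The last picture shows the bar down over both pins of the waiting jig, at (421,74) and (556,87) in the top panel. The weight is upright on its middle at (489,77). Both set samples lie flat in their wells, at (161,48) and (162,117) in the wrist panel. Nothing is in contact with the gripper, so I'm handing in.

```bash
python3 -c "
from plant import job
print(job.sign_off())"
```

```text
the job is handed in; nothing more can be done
None
```

The job is handed in, at about 40 s of the 131 s allowed: the bar is seated on the waiting jig with the weight upright on its middle, and the set slab and mount lie flat in their tray wells. The final pictures and contact readings agree; the sign-off returned no verdict.

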